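Run the filler nut onto the sprayer's neck

ROBOT

A 6-joint arm with a two-finger parallel gripper is mounted at the origin on the work surface. World frame = base frame: x ahead of the robot, y to its left, z up, the work surface at z = 0. Lengths are in mm, angles in rad, forces in N, time in s.
With the tool pointing down it reaches from about 350 to 775 mm from the base axis. Payload 7.3 kg.
Tool frame: the origin (TCP) lies midway between the tips of the shut fingers; the grasp point (between the pads) lies bot.tcp_to_grasp behind it (bot.tcp_to_grasp is the distance from the TCP to the grasp point, in mm); z points along the fingers, y is the direction in which the jaws open and shut (so a half turn about z gives the same grasp; the last joint's range is limited). The gripper opens to 92 mm and grips with 3 to 60 N. Pads are 19 mm wide; open, the fingers measure 130 mm over their backs; the gripper's body (75 mm by 190 mm) begins 47 mm behind the grasp point.
Start: joints at [1.105, 0.342, 1.524, -0, 1.275, -0.146], TCP at [165.033, 498.406, 226.741] pointing down, gripper open.
Joint ranges: [-2.53, 2.53], [-0.77, 2.02], [0.04, 2.7], [-1, 4.14], [0.28, 2.66], [-3.11, 3.11]. Speed limits (rad/s): [2.57, 2.57, 3.14, 3.14, 3.14, 3.14].

INTERFACE

Orientations are given as [roll, pitch, yaw] about the fixed x, y, z axes, in that order (R = Rz(yaw) Ry(pitch) Rx(roll)).
In Python, from plant import bot gives the robot as it stands.
- The arm moves only by the shell command python3 -m inch 'ROWS'. ROWS is JSON, one flat list of numbers, 7 for each row, row after row: the shift along the world's x, y, z in cm, then the turn, a rotation vector about the world's x, y, z in degrees, then the gripper command: -1 is shut, 1 is fully open, values between are in proportion. In form: [tx, ty, tz, ax, ay, az, fingers, tx, ty, tz, ax, ay, az, fingers, ...]. A call has exactly 5 rows; each row is the pose to reach, as a shift and turn from the pose measured when the call began; what a row does not reach only later rows make up. A row lasts 1/10 s, in which the tool goes at most 50 mm and 8.59 degrees, less where a joint would pass 70% of its speed; a pose out of reach is approached as far as the arm can. A call with a gripper value outside its range is refused whole. The fingers move at their own pace and stop on an object; the grip force is fixed at half the most. Time passes only in rows, so rows that repeat a pose let the fingers close, or fill a call up. It gives the time, the measured TCP pose, the force and the opening at its end, in the units of the state.
- bot.get_obs(): the state, without advancing time (a new reading comes with each control period).
- bot.capture(name): name is "side" or "top"; returns the picture (480x640x3 uint8, red, green, blue); there is no depth.
- bot.calibration(name): a dict with "fx", "fy", "cx", "cy" (pixels), "cam_to_world" (4x4, takes a point from camera to world coordinates). Camera axes: x right, y down, z forward; pixel columns grow to the right and rows downward; lengths in mm; the calibration is good to about 2 mm. A picture is of the moment at which its call begins. calibration takes no time and is no camera call.
- bot.close_job(): hands the job in, once; it reports no verdict.
The state is a dict: "time": time; "joint_positions": joint angles; "dq": joint speeds; "tau": joint torques, N m; "tool_pos": TCP position; "tcp_rot": TCP orientation; "contact_force": force on the tool from outside, world axes, zero at the start; "moment": the same for the moment, N m; "grip_width": finger opening in mm.
Only numpy, scipy, OpenCV 4.12 (cv2) and the standard library are available. Lean on these libraries where they do the work, as an engineer would, in place of code of your own. Each camera call takes 0.05 s, during which the arm holds its last target.

TASK

The winged orange filler nut is only sitting loose on the neck of the green garden sprayer. Keeping it on the neck and pressing it down gently, turn it backward (anticlockwise from above) until you feel it drop into the thread start, then turn it forward (clockwise) while it runs down, until it is fully home on the tank, snug but never forced, and let go. Leave the other things on the cart where they are.

Things in the scene. Friction and masses are not known exactly. Their poses are not given: they have to be found in the camera images.
- tank: Green sprayer tank, box 110 x 200 x 130 mm high, fixed on the cart. Origin at table level below the axis of its filler neck, z up that axis; the box runs from y -55 to +145 mm. A black spray head with red squeeze lever stands on the +y end, 100 mm and more from the neck axis, up to 180 mm high. Pressing or twisting the nut against the neck with over 35 N of total contact damages the plastic.
- seat (a point): Centre of the flat shoulder on the tank's top, 130 mm above its origin, on the neck axis: the nut is home when its lower edge rests here. A sprung valve pin on the axis pushes the nut up, 0 N at the start to 6 N at home: it does not drop by its weight, and springs back out of the thread start unless held down, until 0.4 rad of forward turning; then it stays put when let go.
- neck_top (a point): On the neck axis, 146.5 mm above the tank's origin: level lands on the white neck (50 mm diameter, hidden in the nut) on which the nut's three lugs rest at the start. They slide level when turned backward. Turned forward from there they only meet stops. The neck gives 1 mm per 3.5 N, 3 mm at most, up and down.
- neck_axis (a point): On the neck axis, 138 mm above the tank's origin, amid the three-start thread descending 4.2 mm per rad clockwise. The starts are hidden, new each time: 0.3 to 1.25 rad backward of where the nut stands. There the pressed nut drops 7 to 9 mm; 0.2 rad further back the lugs meet stops. From the drop, the pressed nut meets the shoulder at 1.1 to 1.5 rad forward; 0.3 to 0.7 rad more draws it snug, further overloads it.
- cap: Orange winged filler nut, 62 mm diameter, 80 to 170 g. Origin on its axis at the lower edge of the skirt, z up; flat top at 29 mm. On it the wing: an upright bar 56 mm long along x, 12 mm thick along y, from 29 to 61 mm above the origin, to be gripped across y from above. Origin above the tank's origin: 143.5 mm at the start, about 135 in the thread start, 130 home.
- watering_can: Yellow plastic watering can, 110 mm diameter, 120 mm high, with spout (+y) and handle (-y); origin at the centre of its underside. Bystander.
- saucer: Terracotta saucer, 140 mm diameter, 24 mm high; origin at the centre of its underside. Bystander.
- trowel: Aluminium trowel with wooden handle lying along its x, 290 mm long, 28 mm high; origin below its middle. Bystander.
- marker: Wooden plant marker stick lying flat along its x, 160 x 22 x 5 mm; origin below its middle. Bystander.
There are look-alikes about, which are no part of the job. Several things have the shape of the cap; the one meant has the colours described above.

How it is judged (in metres and radians):
On the way, in this order (a step that is already met when the one before it is completed fails the run):
1. the nut, turned backward, has dropped into the thread start (its lower edge less than 137.5 mm above the tank's underside) (z of cap in the frame of tank below 0.1375 m), for 0.1 s.
2. the nut has been run down to the tank's shoulder (lower edge less than 131.5 mm above the tank's underside) (z of cap in the frame of tank below 0.1315 m), for 0.2 s.
At the end, for the whole second after the job is handed in: The nut rests, let go, with its lower edge within 1.5 mm of the tank's shoulder, on the neck axis within 4 mm and level within 0.06 rad; the bystanders are where they were within 15 mm (z of cap in the frame of tank below 0.1315 m and horizontal distance between cap and tank below 0.004 m and angle between the z axis of cap and the z axis of tank, either way round below 0.06 rad and linear speed of cap below 0.01 m/s); the robot touches nothing.
It fails at once if the nut is lifted more than 4 mm off the neck's lands (z of cap in the frame of tank above 0.1475 m).
It fails at once if the nut is pressed or twisted against the neck with more than 35 N (contact force between cap and tank above 35 N).
It fails at once if a bystander is moved more than 15 mm (distance of any of watering_can, saucer, trowel, marker from where it was at the start of the episode above 0.015 m).
It also fails if it takes over 69 s, if anything falls off the work surface, if the arm or the gripper's body presses on something with over 40 N, if the wrist force passes 120 N, or if a joint passes its speed limit or range.

## Working session

There is one attempt and no reset: what is moved stays moved. The work goes in short steps, Python scripts to look and compute and a shell command to move; the robot and the scene stay as the last step left them, time stands still between calls to the robot, and variables do not carry over. Pictures are saved under pics/ and viewed, and the job is handed in when it is done.

```bash
ls; mkdir -p pics; python3 - <<'E'
from plant import bot
import cv2
for n in("top","side"):
    cv2.imwrite(f"pics/{n}0.png",bot.capture(n)[:,:,::-1]); c=bot.calibration(n); print({k:(v if k!="cam_to_world" else [list(map(lambda a:round(float(a),3),r)) for r in v]) for k,v in c.items()})
print(bot.get_obs(),bot.tcp_to_grasp)
E
```

```text
pics
{'fx': 528.4402199690202, 'fy': 528.4402199690202, 'cx': 329.58828291092755, 'cy': 238.90168427098592, 'cam_to_world': [[0.018, -0.998, 0.067, 439.602], [-1.0, -0.019, -0.008, -15.464], [0.01, -0.067, -0.998, 1587.725], [0.0, 0.0, 0.0, 1.0]]}
{'fx': 552.8751708147968, 'fy': 552.8751708147968, 'cx': 323.0813785262782, 'cy': 240.42114915938467, 'cam_to_world': [[0.769, -0.472, 0.431, -49.638], [-0.639, -0.581, 0.504, -700.138], [0.012, -0.663, -0.748, 1101.111], [0.0, 0.0, 0.0, 1.0]]}
{'time': 0.1, 'joint_positions': array([ 1.10500315e+00,  3.42673195e-01,  1.52489115e+00, -3.65492450e-05,
        1.27539550e+00, -1.46003450e-01]), 'dq': array([-0.001565  , -0.00255238, -0.00305417,  0.00100752, -0.00119021,
       -0.00150782]), 'tau': array([ 2.61305744e-03, -4.32004058e+01, -2.44697946e+01,  7.21788662e-02,
        5.26150223e-02, -1.39510794e-05]), 'tool_pos': array([164.87531185, 498.07069351, 226.11459071]), 'tcp_rot': array([-3.14023493e+00, -1.64325958e-04,  2.82181348e+00]), 'contact_force': array([-0.25482897,  0.5865734 , -0.08218529]), 'moment': array([ 0.07756237,  0.02857506, -0.01263437]), 'grip_width': 92.03913690060857} 18.8
```

View pics/top0.png

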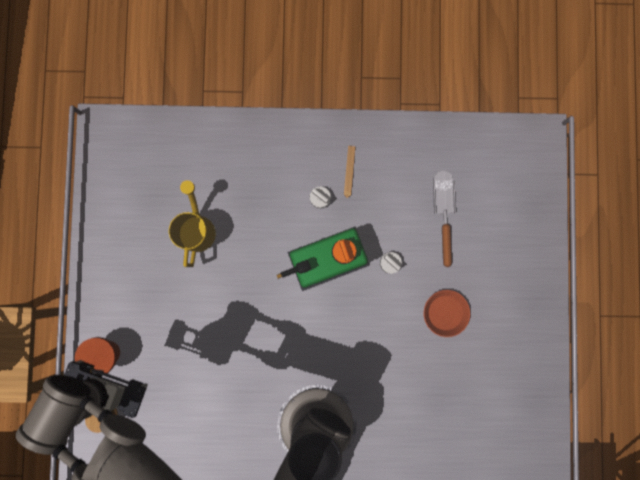

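View pics/side0.png

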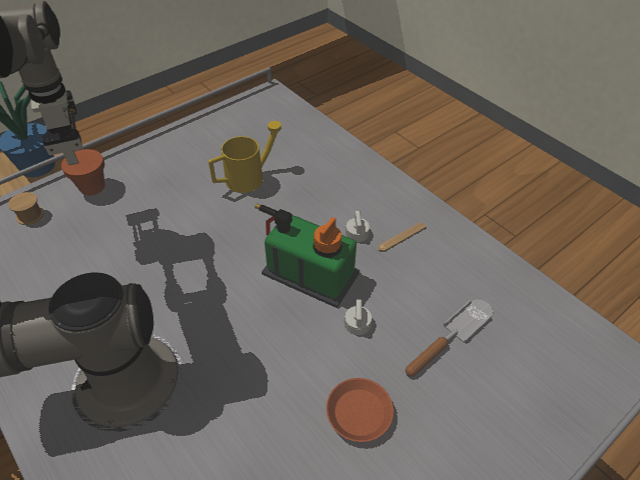

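The top view shows three nut-shaped things: white at (320,196), white at (392,262), and an orange one on the green tank at (345,251). In the side view they are at (358,226), (358,320) and (328,236). The orange one on the tank fits the description, and I'll confirm it with a crop and measure it.

```bash
cat > h.py <<'E'
import numpy as np,cv2
from plant import bot
def ray(n,u,v):
    c=bot.calibration(n);T=np.array(c["cam_to_world"]);d=T[:3,:3]@np.array([(u-c["cx"])/c["fx"],(v-c["cy"])/c["fy"],1]);return T[:3,3],d
def onz(n,u,v,z):
    o,d=ray(n,u,v);return o+d*(z-o[2])/d[2]
def proj(n,p):
    c=bot.calibration(n);T=np.linalg.inv(np.array(c["cam_to_world"]));q=T[:3,:3]@np.array(p)+T[:3,3];return c["fx"]*q[0]/q[2]+c["cx"],c["fy"]*q[1]/q[2]+c["cy"]
E
python3 - <<'E'
from h import *
t=cv2.imread("pics/top0.png");s=cv2.imread("pics/side0.png")
a=cv2.resize(t[215:295,270:380],(440*800//880,320*400//440*0+291),interpolation=cv2.INTER_CUBIC)
a=cv2.resize(t[215:295,270:380],None,fx=4.5,fy=4.5,interpolation=cv2.INTER_CUBIC)[:,:440]
a=cv2.resize(t[221:281,300:375],None,fx=5,fy=5,interpolation=cv2.INTER_CUBIC)
b=cv2.resize(s[205:265,295:370],None,fx=5,fy=5,interpolation=cv2.INTER_CUBIC)
cv2.imwrite("pics/crop0.png",np.hstack([a,b]))
for n,im in(("top",t),("side",s)):
    h=cv2.cvtColor(im,cv2.COLOR_BGR2HSV)
    m=cv2.inRange(h,(5,190,120),(14,255,255)); m2=np.zeros_like(m);m2[205:275,300:375]=m[205:275,300:375]
    ys,xs=np.nonzero(m2);print(n,len(xs),xs.mean(),ys.mean(),xs.min(),xs.max(),ys.min(),ys.max())
    g=cv2.inRange(h,(50,120,40),(80,255,255));c=max(cv2.findContours(g,0,2)[0],key=cv2.contourArea);print(cv2.minAreaRect(c))
    if n=="top":
        bx=cv2.boxPoints(cv2.minAreaRect(c)); print([onz(n,*p,130).round(1) for p in bx]); print(onz("top",xs.mean(),ys.mean(),175))
E
```

```text
top 282 342.4255319148936 251.58510638297872 333 355 241 261
((327.9438781738281, 257.6247863769531), (37.10972595214844, 69.54447174072266), 69.22774505615234)
[array([497.6,  83.8, 130. ]), array([569.3, -94.5, 130. ]), array([ 474. , -132.3,  130. ]), array([403. ,  45.5, 130. ])]
[501.25243782 -62.41221366 175.        ]
side 72 324.2916666666667 231.58333333333334 315 340 217 243
((307.75738525390625, 240.7688751220703), (78.73226165771484, 36.531768798828125), 23.629377365112305)
```

View pics/crop0.png

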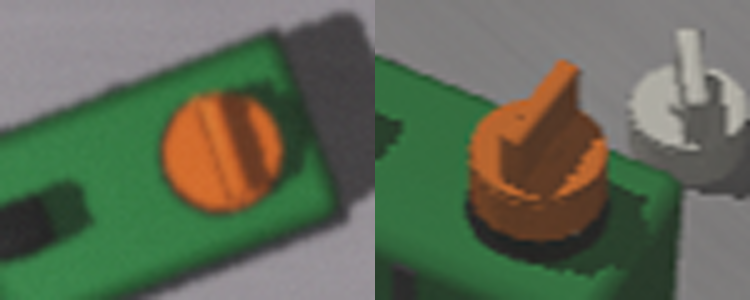

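The crop confirms the orange winged nut on the green tank, with the white ones apart from it. Next I'll measure the axis and the wing angle more closely.

```bash
python3 - <<'E'
from h import *
t=cv2.imread("pics/top0.png");s=cv2.imread("pics/side0.png")
a=cv2.resize(t[233:269,326:363],None,fx=10,fy=10,interpolation=cv2.INTER_CUBIC)
b=cv2.resize(s[210:260,308:348],None,fx=10,fy=10,interpolation=cv2.INTER_CUBIC)
A=np.zeros((500,790,3),np.uint8);A[:360,:370]=a;A[:500,380:780]=b
cv2.imwrite("pics/crop1.png",A)
h=cv2.cvtColor(t,cv2.COLOR_BGR2HSV)
m=cv2.inRange(h,(3,130,50),(18,255,255));m[:235]=0;m[270:]=0;m[:,:326]=0;m[:,365:]=0
c=max(cv2.findContours(m,0,2)[0],key=cv2.contourArea);print(cv2.minEnclosingCircle(c),cv2.fitEllipse(c))
(u,v),r=cv2.minEnclosingCircle(c);print(onz("top",u,v,172.5))
E
```

```text
((344.0, 250.86363220214844), 12.143951416015625) ((343.99945068359375, 250.82928466796875), (22.978744506835938, 23.76993179321289), 53.504215240478516)
[503.37638117 -66.68416707 172.5       ]
```

View pics/crop1.png

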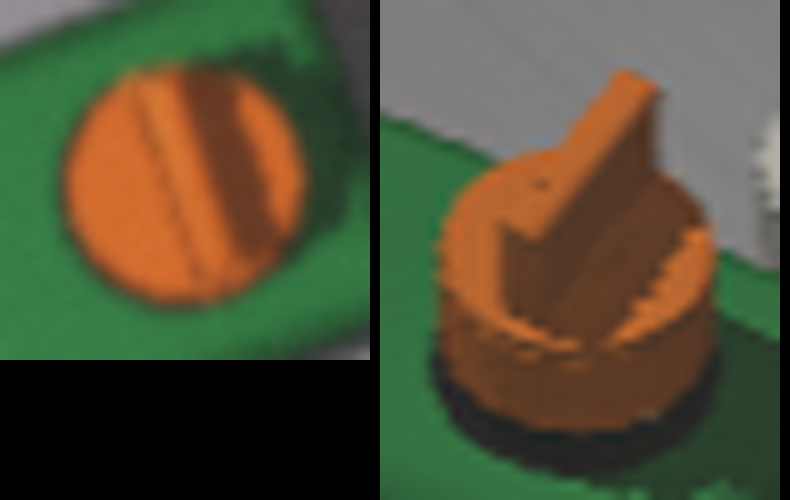

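```bash
python3 - <<'E'
from h import *
z=204.5
def T(x,y):return onz("top",326+x/10-.45,233+y/10-.45,z)
def S(x,y):return onz("side",308+(x-380)/10-.45,210+y/10-.45,z)
for P in([T(140,80),T(200,280),T(185,70),T(240,250)],[S(500,225),S(618,72),S(540,240),S(657,90)]):
    P=np.array(P);print(P.round(1),P.mean(0).round(1))
    for i in(0,2):
        d=P[i]-P[i+1];print(np.arctan(d[1]/d[0]))
o=bot.get_obs();print(o["tcp_rot"])
# tank side view check: neck from side cap disc centre
print(S(577,250)*0+onz("side",308+(577-380)/10-.45,210+250/10-.45,172.5))
E
```

```text
[[528.8 -53.4 204.5]
 [476.6 -70.  204.5]
 [531.6 -65.2 204.5]
 [484.7 -80.4 204.5]] [505.4 -67.2 204.5]
0.30830826980410864
0.3128619032415579
[[476.5 -72.4 204.5]
 [526.8 -53.2 204.5]
 [480.4 -81.4 204.5]
 [530.  -63.  204.5]] [503.4 -67.5 204.5]
0.36517513022609266
0.35565083864318114
[-3.14023493e+00 -1.64325958e-04  2.82181348e+00]
[503.90712761 -66.93703251 172.5       ]
```

The axis comes out at about (503.8, -67) and the wing yaw at about 0.33. I'll take the yaw near 0.33 to leave joint 6 enough range, then lift and transfer.

```bash
python3 -m inch '[0,0,4,0,0,-8,1, 0,0,8,0,0,-16,1, 2,-3.4,8,0,0,-24,1, 4.1,-6.9,8,0,0,-32,1, 6.2,-10.3,8,0,0,-40,1]'
python3 -m inch '[2,-3.4,0,0,0,-8,1, 4.1,-6.9,0,0,0,-16,1, 6.2,-10.3,0,0,0,-24,1, 8.2,-13.7,0,0,0,-32,1, 10.3,-17.1,0,0,0,-40,1]'
```

```text
time: 0.6
tool_pos: [227.1, 393.8, 305.9]
tcp_rot: [-3.14, 0.0, 2.119]
contact_force: [-0.1, 0.6, -0.3]
grip_width: 92.4
time: 1.1
tool_pos: [330.3, 221.3, 305.8]
tcp_rot: [-3.14, 0.0, 1.415]
contact_force: [0.5, 1.1, 1.0]
grip_width: 91.8
```

```bash
python3 -m inch '[2,-3.4,0,0,0,-8,1, 4.1,-6.9,0,0,0,-16,1, 6.2,-10.3,0,0,0,-24,1, 8.2,-13.7,0,0,0,-32,1, 10.3,-17.1,0,0,0,-40,1]'
python3 -m inch '[2,-3.4,0,0,0,-8,1, 4.1,-6.9,0,0,0,-16,1, 6.2,-10.3,-1,0,0,-22,1, 7.1,-11.75,-3,0,0,-22,1, 7.1,-11.75,-4,0,0,-22,1]'; python3 - <<'E'
from h import *
for n in("top","side"):
    cv2.imwrite(f"pics/{n}1.png",bot.capture(n)[:,:,::-1])
print(bot.get_obs())
E
```

```text
time: 1.6
tool_pos: [433.7, 48.7, 305.6]
tcp_rot: [-3.139, 0.0, 0.711]
contact_force: [0.1, 0.2, 0.5]
grip_width: 91.9
time: 2.1
tool_pos: [504.7, -70.7, 263.2]
tcp_rot: [-3.138, 0.003, 0.324]
contact_force: [-0.1, 0.3, 0.1]
grip_width: 91.6
{'time': 2.2, 'joint_positions': array([-0.28712854,  0.28718922,  1.49916518,  0.00200496,  1.36169753,
        0.95636795]), 'dq': array([ 2.09922104e-02, -3.68865098e-02, -3.70834423e-02,  7.45482686e-04,
        2.74848251e-02,  5.52062418e-05]), 'tau': array([-9.07215066e-01, -4.00804281e+01, -2.52486831e+01,  6.70114867e-03,
       -3.78043307e-01, -2.15759670e-02]), 'tool_pos': array([503.45317232, -68.35210135, 263.67674169]), 'tcp_rot': array([-3.13626832,  0.00414911,  0.32688836]), 'contact_force': array([-0.5092386 ,  0.23656138, -0.74060354]), 'moment': array([-0.0404016 ,  0.19129203,  0.04067623]), 'grip_width': 92.02155196233316}
```

View pics/side1.png

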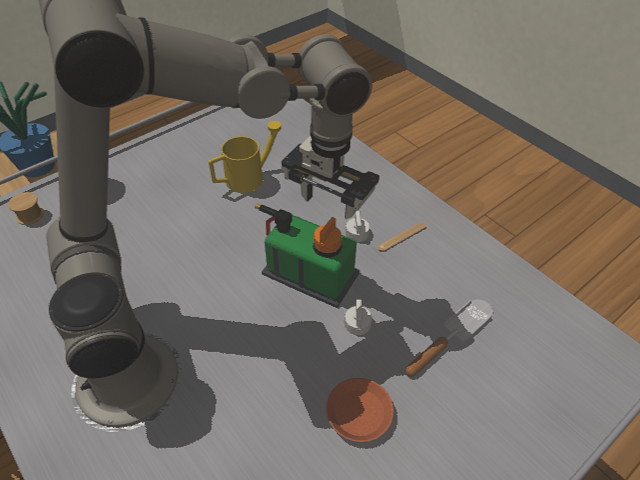

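The gripper hangs centred above the orange nut, at side (328,235), with its jaws across the wing. Now I'll descend.

```bash
python3 -m inch '[0.03,0.13,-2,0,0,0,1, 0.03,0.13,-4,0,0,0,1, 0.03,0.13,-6,0,0,0,1, 0.03,0.13,-7,0,0,0,1, 0.03,0.13,-7.4,0,0,0,1]'; python3 -m inch '[0,0,-0.3,0,0,0,1, 0,0,-0.6,0,0,0,1, 0,0,-0.9,0,0,0,1,0,0,-1.0,0,0,0,1,0,0,-1.0,0,0,0,1]';
```

```text
time: 2.7
tool_pos: [503.4, -66.1, 189.7]
tcp_rot: [-3.136, 0.004, 0.328]
contact_force: [-0.1, 0.0, -0.5]
grip_width: 91.9
time: 3.2
tool_pos: [503.4, -66.2, 179.7]
tcp_rot: [-3.136, 0.004, 0.328]
contact_force: [-0.3, -0.1, -0.2]
grip_width: 91.8
```

```bash
python3 -m inch '[0,0,-0.2,0,0,0,0, 0,0,-0.25,0,0,0,-0.6, 0,0,-0.25,0,0,0,-0.6,0,0,-0.25,0,0,0,-0.6,0,0,-0.25,0,0,0,-0.65]';python3 - <<'E'
from h import *
t=bot.capture("top")[:,:,::-1];s=bot.capture("side")[:,:,::-1]
a=cv2.resize(s[180:270,270:390],None,fx=6,fy=6,interpolation=cv2.INTER_CUBIC)
cv2.imwrite("pics/s2.png",a); print(bot.get_obs()["contact_force"],bot.get_obs()["grip_width"])
E
```

```text
time: 3.7
tool_pos: [503.5, -66.2, 177.3]
tcp_rot: [-3.136, 0.004, 0.328]
contact_force: [0.3, -0.1, 0.7]
grip_width: 56.7
[ 0.68398387 -0.29241958 -0.1379075 ] 48.60946602996743
```

View pics/s2.png

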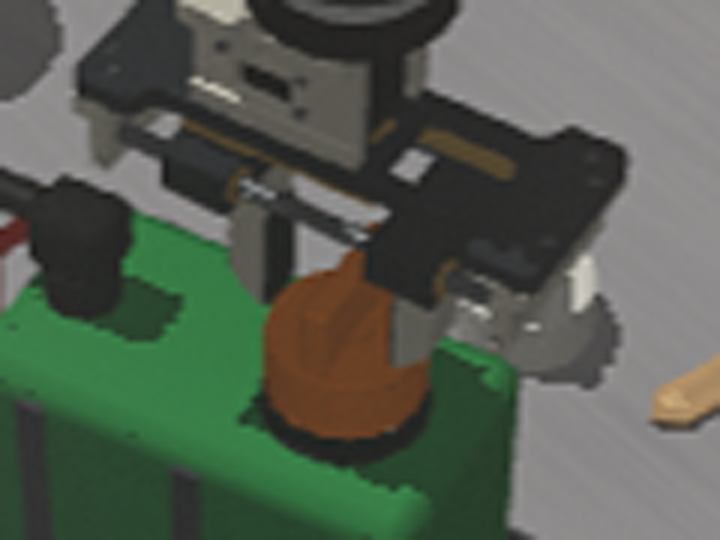

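The fingers straddle the wing (wing about (345,300) in the crop) with clearance above the cap top. Now I'll close them.

```bash
python3 -m inch '[0,0,0,0,0,0,-0.65,0,0,0,0,0,0,-0.65,0,0,0,0,0,0,-0.65,0,0,0,0,0,0,-0.65,0,0,0,0,0,0,-0.65]';python3 -m inch '[0,0,0,0,0,0,-1,0,0,0,0,0,0,-1,0,0,0,0,0,0,-1,0,0,0,0,0,0,-1,0,0,0,0,0,0,-1]'
```

```text
time: 4.3
tool_pos: [503.4, -66.2, 177.3]
tcp_rot: [-3.136, 0.004, 0.328]
contact_force: [0.4, -0.2, 0.4]
grip_width: 16.4
time: 4.8
tool_pos: [503.5, -66.2, 177.3]
tcp_rot: [-3.136, 0.004, 0.328]
contact_force: [-0.5, -0.7, 0.2]
grip_width: 11.7
```

```bash
python3 -m inch '[0,0,-0.1,0,0,0,-1,0,0,-0.2,0,0,0,-1,0,0,-0.2,0,0,0,-1,0,0,-0.2,0,0,0,-1,0,0,-0.2,0,0,0,-1]'; python3 - <<'E'
from h import *
o=bot.get_obs();print(o["contact_force"],o["moment"])
E
```

```text
time: 5.3
tool_pos: [503.6, -66.3, 175.8]
tcp_rot: [-3.137, 0.004, 0.328]
contact_force: [-1.0, 0.3, 6.4]
grip_width: 11.6
[-0.99639127  0.29468236  6.42297173] [-0.10199808  0.35347302 -0.02146259]
```

```bash
python3 -m inch '[0,0,-0.05,0,0,1,-1,0,0,-0.05,0,0,2,-1,0,0,-0.05,0,0,3.5,-1,0,0,-0.05,0,0,5,-1,0,0,-0.05,0,0,6,-1]'; python3 - <<'E'
from h import *
o=bot.get_obs();print(o["contact_force"],o["moment"],o["tool_pos"])
E
```

```text
time: 5.8
tool_pos: [503.9, -66.5, 175.8]
tcp_rot: [-3.137, 0.003, 0.434]
contact_force: [-0.6, -0.9, 5.1]
grip_width: 12.2
[-0.61557683 -0.94593509  5.09531084] [-0.3045586  0.2642164 -0.0244956] [503.88433827 -66.48611882 175.84280164]
```

```bash
python3 -m inch '[0,0,-0.06,0,0,2,-1,0,0,-0.06,0,0,4,-1,0,0,-0.06,0,0,6,-1,0,0,-0.06,0,0,8,-1,0,0,-0.06,0,0,9,-1]'; python3 -m inch '[0,0,-0.06,0,0,1,-1,0,0,-0.06,0,0,2,-1,0,0,-0.06,0,0,3,-1,0,0,-0.06,0,0,4,-1,0,0,-0.06,0,0,5,-1]';python3 - <<'E'
from h import *
o=bot.get_obs();print(o["contact_force"],o["moment"],o["tool_pos"])
E
```

```text
time: 6.3
tool_pos: [504.3, -66.7, 175.8]
tcp_rot: [-3.139, 0.002, 0.592]
contact_force: [-0.3, -0.0, 5.7]
grip_width: 11.8
time: 6.8
tool_pos: [504.6, -66.8, 175.7]
tcp_rot: [-3.14, 0.002, 0.68]
contact_force: [-0.5, -0.8, 5.9]
grip_width: 11.8
[-0.45393968 -0.84700238  5.88882968] [-0.17671629  0.26355154 -0.05700738] [504.57604097 -66.80401915 175.72774465]
```

```bash
python3 -m inch '[0,0,-0.06,0,0,1,-1,0,0,-0.06,0,0,2,-1,0,0,-0.06,0,0,3,-1,0,0,-0.06,0,0,4,-1,0,0,-0.06,0,0,5,-1]'
```

```text
time: 7.3
tool_pos: [504.8, -66.9, 175.7]
tcp_rot: [-3.14, 0.001, 0.767]
contact_force: [-1.0, -0.4, 5.8]
grip_width: 11.5
```

```bash
python3 -m inch '[0,0,-0.06,0,0,1,-1,0,0,-0.06,0,0,2,-1,0,0,-0.06,0,0,3,-1,0,0,-0.06,0,0,4,-1,0,0,-0.06,0,0,5,-1]'
```

```text
time: 7.8
tool_pos: [505.0, -67.1, 175.6]
tcp_rot: [-3.141, 0.001, 0.855]
contact_force: [-0.8, -0.1, 5.0]
grip_width: 11.9
```

```bash
python3 -m inch '[-0.03,0.01,-0.06,0,0,1,-1,-0.03,0.01,-0.06,0,0,2,-1,-0.03,0.01,-0.06,0,0,3,-1,-0.03,0.01,-0.06,0,0,4,-1,-0.03,0.01,-0.06,0,0,5,-1]'
```

```text
time: 8.3
tool_pos: [504.9, -67.1, 175.6]
tcp_rot: [3.141, 0.001, 0.943]
contact_force: [-1.2, -0.8, 6.0]
grip_width: 11.9
```

```bash
python3 -m inch '[-0.03,0.01,-0.06,0,0,1,-1,-0.03,0.01,-0.06,0,0,2,-1,-0.03,0.01,-0.06,0,0,3,-1,-0.03,0.01,-0.06,0,0,4,-1,-0.03,0.01,-0.06,0,0,5,-1]'
```

```text
time: 8.8
tool_pos: [504.9, -67.2, 175.6]
tcp_rot: [3.14, 0.0, 1.031]
contact_force: [-1.3, -1.0, 6.8]
grip_width: 11.8
```

```bash
python3 -m inch '[-0.04,-0.01,-0.06,0,0,1,-1,-0.04,-0.01,-0.06,0,0,2,-1,-0.04,-0.01,-0.06,0,0,3,-1,-0.04,-0.01,-0.06,0,0,4,-1,-0.04,-0.01,-0.06,0,0,5,-1]'
```

```text
time: 9.3
tool_pos: [504.9, -67.3, 175.6]
tcp_rot: [3.138, 0.0, 1.119]
contact_force: [-0.9, 0.4, 5.4]
grip_width: 11.7
```

```bash
python3 -m inch '[-0.03,-0.01,-0.06,0,0,1,-1,-0.03,-0.01,-0.06,0,0,2,-1,-0.03,-0.01,-0.06,0,0,3,-1,-0.03,-0.01,-0.06,0,0,4,-1,-0.03,-0.01,-0.06,0,0,5,-1]'; python3 - <<'E'
from h import *
o=bot.get_obs();print(o["contact_force"],o["moment"],o["tool_pos"])
s=bot.capture("side")[:,:,::-1]
cv2.imwrite("pics/s3.png",cv2.resize(s[180:270,270:390],None,fx=6,fy=6,interpolation=cv2.INTER_CUBIC))
E
```

```text
time: 9.8
tool_pos: [504.9, -67.4, 175.6]
tcp_rot: [3.137, -0.0, 1.206]
contact_force: [0.2, -0.4, 6.1]
grip_width: 11.7
[ 0.20349098 -0.3868776   6.07184177] [-0.08533776  0.24664251 -0.06567685] [504.92684955 -67.440422   175.58439794]
```

View pics/s3.png

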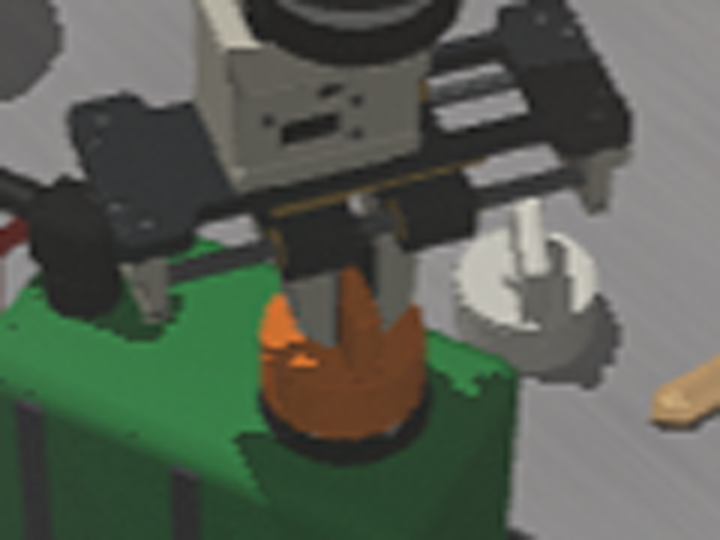

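The nut turns with the gripper (wing at (355,310) in the crop), and it is 0.88 rad back with no drop yet. I'll continue.

```bash
python3 -m inch '[-0.03,0,-0.06,0,0,1,-1,-0.03,0,-0.06,0,0,2,-1,-0.03,0,-0.06,0,0,3,-1,-0.03,0,-0.06,0,0,4,-1,-0.03,0,-0.06,0,0,5,-1]'
```

```text
time: 10.35
tool_pos: [505.0, -67.5, 175.6]
tcp_rot: [3.136, -0.0, 1.295]
contact_force: [0.2, -0.6, 5.8]
grip_width: 11.9
```

```bash
python3 -m inch '[-0.03,0,-0.06,0,0,1,-1,-0.03,0,-0.06,0,0,2,-1,-0.03,0,-0.06,0,0,3,-1,-0.03,0,-0.06,0,0,4,-1,-0.03,0,-0.06,0,0,5,-1]'
```

```text
time: 10.85
tool_pos: [504.9, -67.6, 175.5]
tcp_rot: [3.135, -0.0, 1.383]
contact_force: [-1.2, -0.2, 6.4]
grip_width: 11.7
```

```bash
python3 -m inch '[-0.03,0,-0.06,0,0,1,-1,-0.03,0,-0.06,0,0,2,-1,-0.03,0,-0.06,0,0,3,-1,-0.03,0,-0.06,0,0,4,-1,-0.03,0,-0.06,0,0,5,-1]'
```

```text
time: 11.35
tool_pos: [504.7, -67.8, 174.7]
tcp_rot: [3.135, 0.0, 1.471]
contact_force: [1.6, -2.3, -0.6]
grip_width: 11.9
```

```bash
python3 -m inch '[-0.03,0,-0.06,0,0,1,-1,-0.03,0,-0.06,0,0,2,-1,-0.03,0,-0.06,0,0,3,-1,-0.03,0,-0.06,0,0,4,-1,-0.03,0,-0.06,0,0,5,-1]'; python3 - <<'E'
from h import *
o=bot.get_obs();print(o["contact_force"],o["moment"],o["tool_pos"],o["joint_positions"])
E
```

```text
time: 11.85
tool_pos: [504.5, -68.0, 174.2]
tcp_rot: [3.135, 0.0, 1.56]
contact_force: [1.8, -4.2, 0.1]
grip_width: 11.9
[ 1.75788481 -4.22502961  0.09656709] [-0.84537465 -0.25270796 -0.25194813] [504.53550546 -67.9828477  174.15840953] [-0.28555997  0.35919154  1.65409689  0.00172845  1.12142796 -0.27504267]
```

At 1.47 rad of yaw the axial force fell to zero: the drop. I'll follow it down without turning further.

```bash
python3 -m inch '[0,0,-0.1,0,0,-1,-1,0,0,-0.2,0,0,-2,-1,0,0,-0.3,0,0,-2,-1,0,0,-0.4,0,0,-2,-1,0,0,-0.4,0,0,-2,-1]'; python3 - <<'E'
from h import *
o=bot.get_obs();print(o["contact_force"],o["moment"],o["tool_pos"],o["joint_positions"])
E
```

```text
time: 12.35
tool_pos: [504.6, -67.9, 170.2]
tcp_rot: [3.134, 0.0, 1.525]
contact_force: [1.2, -1.1, 1.1]
grip_width: 11.9
[ 1.19570405 -1.05794267  1.14492906] [-0.57666767 -0.1241352  -0.03875235] [504.58453928 -67.92396522 170.17112058] [-2.85309377e-01  3.63526620e-01  1.65973298e+00  1.54125814e-03
  1.11129066e+00 -2.39950311e-01]
```

```bash
python3 -m inch '[0,0,-0.05,0,0,0,-1,0,0,-0.1,0,0,0,-1,0,0,-0.15,0,0,0,-1,0,0,-0.2,0,0,0,-1,0,0,-0.2,0,0,0,-1]'; python3 - <<'E'
from h import *
o=bot.get_obs();print(o["contact_force"],o["moment"],o["tool_pos"])
s=bot.capture("side")[:,:,::-1]
cv2.imwrite("pics/s4.png",cv2.resize(s[180:270,270:390],None,fx=6,fy=6,interpolation=cv2.INTER_CUBIC))
E
```

```text
time: 12.85
tool_pos: [504.6, -68.0, 168.6]
tcp_rot: [3.134, 0.0, 1.525]
contact_force: [-1.8, -2.6, 7.9]
grip_width: 11.3
[-1.7623002  -2.60406319  7.89356028] [-0.49439067  0.1567689  -0.02606042] [504.63346931 -67.96587341 168.57888086]
```

View pics/s4.png

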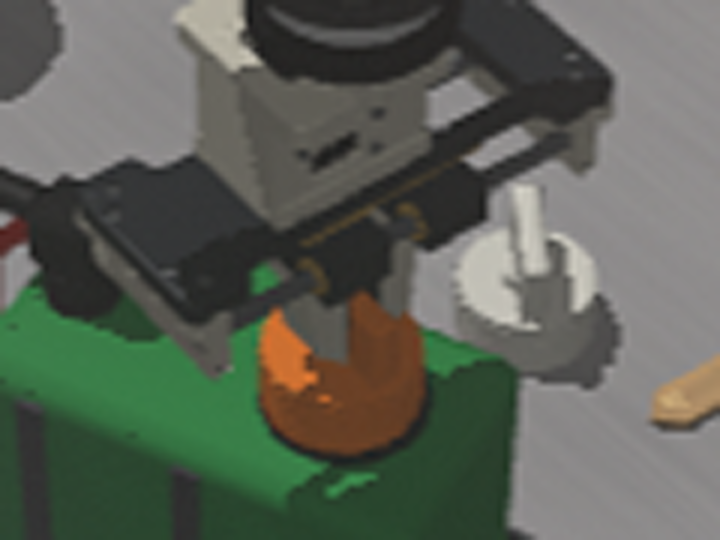

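The nut is visibly lower (skirt bottom at crop (345,450), the dark gap under it nearly gone), about 8.7 mm down and firm. I'll turn forward now, following the 4.2 mm/rad.

```bash
python3 -m inch '[0,0,-0.065,0,0,-1,-1,0,0,-0.07,0,0,-2,-1,0,0,-0.08,0,0,-3,-1,0,0,-0.09,0,0,-4,-1,0,0,-0.1,0,0,-5,-1]'
```

```text
time: 13.4
tool_pos: [504.9, -67.8, 168.1]
tcp_rot: [3.133, 0.0, 1.437]
contact_force: [0.4, -1.1, 6.4]
grip_width: 12.2
```

```bash
python3 -m inch '[0,0,-0.065,0,0,-1,-1,0,0,-0.07,0,0,-2,-1,0,0,-0.08,0,0,-3,-1,0,0,-0.09,0,0,-4,-1,0,0,-0.1,0,0,-5,-1]';  python3 - <<'E'
from h import *
o=bot.get_obs();print(o["contact_force"],o["moment"],o["tool_pos"])
E
```

```text
time: 13.9
tool_pos: [505.1, -67.6, 167.7]
tcp_rot: [3.132, -0.0, 1.349]
contact_force: [0.4, -0.7, 7.0]
grip_width: 12.0
[ 0.36485464 -0.68849229  6.98797976] [-0.3418509   0.06038688  0.03421725] [505.13772735 -67.55414797 167.69504362]
```

```bash
python3 -m inch '[0,0,-0.07,0,0,-1.6,-1,0,0,-0.08,0,0,-3.2,-1,0,0,-0.095,0,0,-4.8,-1,0,0,-0.105,0,0,-6.4,-1,0,0,-0.115,0,0,-8,-1]'
```

```text
time: 14.4
tool_pos: [505.5, -67.5, 167.2]
tcp_rot: [3.131, -0.001, 1.208]
contact_force: [-0.2, -1.0, 7.8]
grip_width: 11.8
```

```bash
python3 -m inch '[-0.02,0,-0.07,0,0,-1.6,-1,-0.02,0,-0.08,0,0,-3.2,-1,-0.02,0,-0.095,0,0,-4.8,-1,-0.02,0,-0.105,0,0,-6.4,-1,-0.02,0,-0.115,0,0,-8,-1]';  python3 - <<'E'
from h import *
o=bot.get_obs();print(o["contact_force"],o["moment"],o["tool_pos"])
E
```

```text
time: 14.9
tool_pos: [505.5, -67.5, 166.6]
tcp_rot: [3.13, -0.001, 1.068]
contact_force: [0.2, -1.1, 7.4]
grip_width: 11.8
[ 0.15301374 -1.0615539   7.38186826] [-0.48184398  0.26613423  0.05802091] [505.49571299 -67.53060885 166.64555914]
```

```bash
python3 -m inch '[-0.03,0,-0.07,0,0,-1.6,-1,-0.03,0,-0.08,0,0,-3.2,-1,-0.03,0,-0.095,0,0,-4.8,-1,-0.03,0,-0.105,0,0,-6.4,-1,-0.03,0,-0.115,0,0,-8,-1]'
```

```text
time: 15.4
tool_pos: [505.4, -67.5, 166.1]
tcp_rot: [3.129, -0.001, 0.927]
contact_force: [-1.2, -1.3, 8.2]
grip_width: 11.4
```

```bash
python3 -m inch '[-0.03,0,-0.07,0,0,-1.6,-1,-0.03,0,-0.08,0,0,-3.2,-1,-0.03,0,-0.095,0,0,-4.8,-1,-0.03,0,-0.105,0,0,-6.4,-1,-0.03,0,-0.11,0,0,-8,-1]';  python3 - <<'E'
from h import *
o=bot.get_obs();print(o["contact_force"],o["moment"],o["tool_pos"])
E
```

```text
time: 15.9
tool_pos: [505.2, -67.3, 165.6]
tcp_rot: [3.129, -0.002, 0.787]
contact_force: [-0.1, -2.3, 7.2]
grip_width: 12.0
[-0.11135115 -2.26028403  7.19128457] [-0.35768698  0.3015006   0.01546302] [505.18457961 -67.31683625 165.5713426 ]
```

```bash
python3 -m inch '[-0.02,0.02,-0.06,0,0,-1,-1,-0.02,0.02,-0.07,0,0,-2,-1,-0.02,0.02,-0.08,0,0,-3,-1,-0.02,0.02,-0.085,0,0,-4,-1,-0.02,0.02,-0.09,0,0,-5,-1]'
```

```text
time: 16.4
tool_pos: [505.1, -67.1, 165.3]
tcp_rot: [3.129, -0.002, 0.699]
contact_force: [-1.1, -1.2, 8.3]
grip_width: 11.8
```

```bash
python3 -m inch '[-0.02,0.02,-0.06,0,0,-1,-1,-0.02,0.02,-0.07,0,0,-2,-1,-0.02,0.02,-0.08,0,0,-3,-1,-0.02,0.02,-0.085,0,0,-4,-1,-0.02,0.02,-0.09,0,0,-5,-1]';  python3 - <<'E'
from h import *
o=bot.get_obs();print(o["contact_force"],o["moment"],o["tool_pos"])
E
```

```text
time: 16.9
tool_pos: [504.9, -67.0, 165.2]
tcp_rot: [3.128, -0.002, 0.611]
contact_force: [-1.2, -1.6, 10.8]
grip_width: 11.6
[-1.15101385 -1.57789919 10.79713099] [-0.40791923  0.51436252  0.09353185] [504.94975939 -66.97485096 165.20310065]
```

```bash
python3 -m inch '[-0.02,0.02,-0.06,0,0,-1,-1,-0.02,0.02,-0.06,0,0,-2,-1,-0.02,0.02,-0.07,0,0,-3,-1,-0.02,0.02,-0.075,0,0,-4,-1,-0.02,0.02,-0.08,0,0,-5,-1]';  python3 - <<'E'
from h import *
o=bot.get_obs();print(o["contact_force"],o["moment"],o["tool_pos"])
s=bot.capture("side")[:,:,::-1]
cv2.imwrite("pics/s5.png",cv2.resize(s[180:270,270:390],None,fx=6,fy=6,interpolation=cv2.INTER_CUBIC))
E
```

```text
time: 17.4
tool_pos: [504.8, -66.8, 165.2]
tcp_rot: [3.127, -0.003, 0.523]
contact_force: [-1.4, -1.8, 11.0]
grip_width: 11.8
[-1.42916248 -1.79153978 11.00718724] [-0.30068639  0.53066456  0.0995473 ] [504.76306793 -66.75129342 165.22041213]
```

View pics/s5.png

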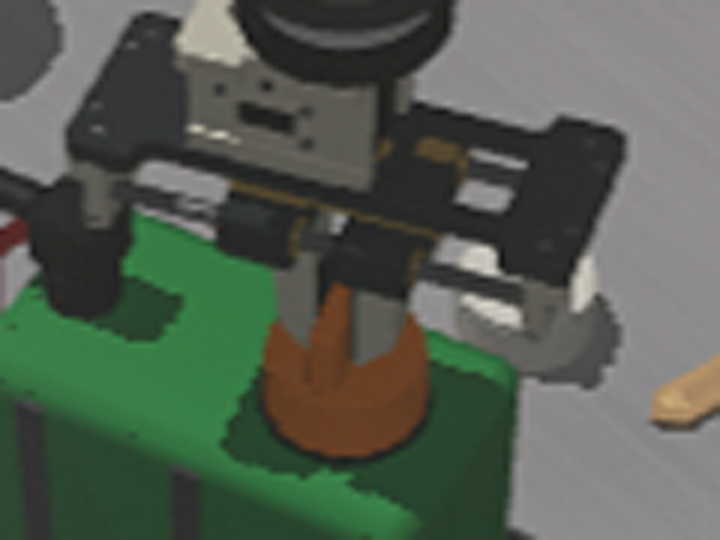

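The descent stopped near z 165.2. I'll test for shoulder contact by easing the press: on the neck's spring alone the nut would rise about 1 mm per 3.5 N.

```bash
python3 -m inch '[0,0,-0.06,0,0,0,-1,0,0,-0.05,0,0,0,-1,0,0,-0.04,0,0,0,-1,0,0,-0.03,0,0,0,-1,0,0,-0.03,0,0,0,-1]';  python3 - <<'E'
from h import *
o=bot.get_obs();print(o["contact_force"],o["moment"],o["tool_pos"])
E
```

```text
time: 17.95
tool_pos: [504.7, -66.7, 165.3]
tcp_rot: [3.127, -0.003, 0.522]
contact_force: [0.0, -1.5, 6.0]
grip_width: 11.7
[ 0.02249995 -1.47767455  6.04935098] [-0.37455591  0.24052242  0.02747084] [504.71104937 -66.67094933 165.27345665]
```

```bash
python3 - <<'E'
from h import *
# skirt edge of cap in side view, before vs now: orange column profile near front bottom
im0=cv2.imread("pics/side1.png");im1=bot.capture("side")[:,:,::-1].copy()
cv2.imwrite("pics/cmp.png",np.hstack([cv2.resize(i[215:260,308:348],None,fx=10,fy=10,interpolation=cv2.INTER_CUBIC) for i in(im0,im1)]))
for n,i in(("0",im0),("1",im1)):
    for u in(322,326,330): print(n,u,i[244:258,u,2].tolist(),i[244:258,u,1].tolist())
print("pred bottom px shift per mm:",[proj("side",[486,-93,z])for z in(143.5,135,130)])
E
```

```text
0 322 [100, 139, 99, 101, 101, 101, 102, 102, 65, 35, 38, 43, 45, 56] [63, 80, 62, 63, 63, 63, 63, 64, 50, 40, 40, 42, 59, 120]
0 326 [107, 100, 115, 101, 101, 98, 102, 103, 103, 40, 38, 38, 38, 40] [65, 63, 70, 63, 63, 61, 64, 64, 64, 42, 40, 40, 37, 53]
0 330 [108, 99, 101, 102, 102, 102, 100, 101, 102, 35, 39, 39, 40, 41] [66, 62, 63, 63, 63, 64, 62, 63, 63, 40, 41, 41, 40, 53]
1 322 [102, 92, 107, 102, 99, 98, 100, 100, 99, 101, 101, 44, 34, 38] [62, 58, 64, 63, 61, 60, 62, 62, 61, 62, 62, 40, 41, 65]
1 326 [96, 103, 106, 108, 102, 102, 102, 103, 102, 103, 103, 104, 39, 35] [59, 63, 65, 65, 62, 63, 63, 63, 62, 63, 63, 63, 38, 42]
1 330 [106, 106, 107, 109, 101, 102, 103, 103, 103, 103, 105, 105, 30, 37] [64, 64, 64, 65, 62, 62, 63, 62, 62, 63, 64, 63, 36, 52]
pred bottom px shift per mm: [(np.float64(328.3714851038803), np.float64(253.4396799367463)), (np.float64(328.299762885308), np.float64(255.84739112497388)), (np.float64(328.25791064524117), np.float64(257.252368671225))]
```

View pics/cmp.png

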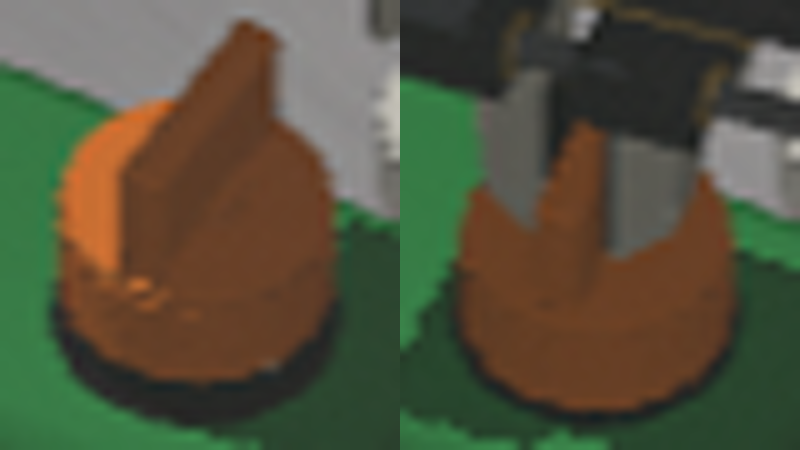

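Force dropped 5 N while z rose only 0.07 mm, so the nut is on the shoulder. Now I'll snug it up, still pressing and watching z and torque.

```bash
python3 -m inch '[-0.01,0.01,-0.05,0,0,-1,-1,-0.01,0.01,-0.06,0,0,-2,-1,-0.01,0.01,-0.06,0,0,-3,-1,-0.01,0.01,-0.06,0,0,-4,-1,-0.01,0.01,-0.06,0,0,-5,-1]';  python3 - <<'E'
from h import *
o=bot.get_obs();print(o["contact_force"],o["moment"],o["tool_pos"])
E
```

```text
time: 18.5
tool_pos: [504.5, -66.4, 165.2]
tcp_rot: [3.128, -0.003, 0.435]
contact_force: [-0.6, -1.0, 8.4]
grip_width: 11.8
[-0.64737999 -1.02709075  8.39323201] [-0.30026521  0.52133842  0.06212836] [504.52165077 -66.40671782 165.22174788]
```

```bash
python3 -m inch '[-0.01,0.01,-0.06,0,0,-1,-1,-0.01,0.01,-0.06,0,0,-2,-1,-0.01,0.01,-0.06,0,0,-3,-1,-0.01,0.01,-0.06,0,0,-4,-1,-0.01,0.01,-0.06,0,0,-5,-1]';  python3 - <<'E'
from h import *
o=bot.get_obs();print(o["contact_force"],o["moment"],o["tool_pos"])
E
```

```text
time: 19.0
tool_pos: [504.2, -66.1, 165.2]
tcp_rot: [3.128, -0.003, 0.347]
contact_force: [-1.1, -1.0, 8.8]
grip_width: 11.9
[-1.05023246 -1.00611143  8.83079338] [-0.24820779  0.52101477  0.05794051] [504.24984998 -66.09044108 165.21194649]
```

```bash
python3 -m inch '[-0.01,0,-0.06,0,0,-1,-1,-0.01,0,-0.06,0,0,-2,-1,-0.01,0,-0.06,0,0,-3,-1,-0.01,0,-0.06,0,0,-4,-1,-0.01,0,-0.06,0,0,-5,-1]';  python3 - <<'E'
from h import *
o=bot.get_obs();print(o["contact_force"],o["moment"],o["tool_pos"])
E
```

```text
time: 19.5
tool_pos: [504.0, -65.9, 165.2]
tcp_rot: [3.128, -0.003, 0.259]
contact_force: [-1.7, -1.4, 8.4]
grip_width: 11.9
[-1.72854744 -1.40445433  8.4299606 ] [-0.14713267  0.51727406  0.10513486] [503.99984714 -65.85232022 165.22428212]
```

```bash
python3 -m inch '[0,0,-0.04,0,0,-1,-1,0,0,-0.03,0,0,-2,-1,0,0,-0.02,0,0,-2,-1,0,0,0,0,0,-2,-1,0,0,0,0,0,-2,-1]';  python3 - <<'E'
from h import *
o=bot.get_obs();print(o["contact_force"],o["moment"],o["tool_pos"])
E
```

```text
time: 20.0
tool_pos: [503.9, -65.6, 165.3]
tcp_rot: [3.128, -0.003, 0.224]
contact_force: [0.2, -1.2, 5.9]
grip_width: 11.9
[ 0.16190694 -1.17962792  5.9247606 ] [-0.12163929  0.15621734 -0.02544241] [503.9092951  -65.60650629 165.28110796]
```

```bash
python3 -m inch '[0,0,0.01,0,0,0,-1,0,0,0.02,0,0,0,-1,0,0,0.03,0,0,0,-1,0,0,0.03,0,0,0,-1,0,0,0.03,0,0,0,-1]';  python3 - <<'E'
from h import *
o=bot.get_obs();print(o["contact_force"],o["moment"],o["tool_pos"])
E
```

```text
time: 20.5
tool_pos: [503.9, -65.6, 165.5]
tcp_rot: [3.129, -0.003, 0.224]
contact_force: [-0.0, -1.3, 3.2]
grip_width: 12.1
[-1.62356391e-03 -1.27854230e+00  3.18539161e+00] [-0.36265064  0.13939498  0.00760272] [503.85808017 -65.55230612 165.53231491]
```

```bash
python3 -m inch '[0,0,0.01,0,0,0,-1,0,0,0.02,0,0,0,-1,0,0,0.03,0,0,0,-1,0,0,0.03,0,0,0,-1,0,0,0.03,0,0,0,-1]';  python3 - <<'E'
from h import *
o=bot.get_obs();print(o["contact_force"],o["moment"],o["tool_pos"])
E
```

```text
time: 21.0
tool_pos: [503.9, -65.6, 165.8]
tcp_rot: [3.129, -0.003, 0.224]
contact_force: [-0.3, -1.3, 3.7]
grip_width: 11.8
[-0.25903951 -1.25513282  3.67379188] [-0.2967508   0.06192555  0.01716357] [503.85681208 -65.57543056 165.82299077]
```

```bash
python3 -m inch '[0,0,0.01,0,0,0,-1,0,0,0.02,0,0,0,-1,0,0,0.03,0,0,0,-1,0,0,0.03,0,0,0,-1,0,0,0.03,0,0,0,-1]';  python3 - <<'E'
from h import *
import time
for _ in range(1):
    o=bot.get_obs();print(o["contact_force"],o["moment"],o["tool_pos"])
E
```

```text
time: 21.5
tool_pos: [503.9, -65.6, 166.1]
tcp_rot: [3.129, -0.003, 0.224]
contact_force: [-0.2, -1.7, 3.2]
grip_width: 11.8
[-0.23352842 -1.74789788  3.18749592] [-0.29590974  0.13211232 -0.0105366 ] [503.86356325 -65.55026512 166.1245224 ]
```

The nut still rides up with the neck's spring when eased, so it isn't snug yet. I'll press again and turn about 0.12 rad more.

```bash
python3 -m inch '[0,0,-0.03,0,0,0,-1,0,0,-0.06,0,0,0,-1,0,0,-0.09,0,0,0,-1,0,0,-0.12,0,0,0,-1,0,0,-0.13,0,0,0,-1]';  python3 - <<'E'
from h import *
o=bot.get_obs();print(o["contact_force"],o["moment"],o["tool_pos"])
E
```

```text
time: 22.0
tool_pos: [503.9, -65.6, 165.2]
tcp_rot: [3.128, -0.003, 0.224]
contact_force: [-0.9, -1.8, 8.9]
grip_width: 11.8
[-0.87102737 -1.84011007  8.85256044] [-0.22644919  0.43194957  0.01020469] [503.92713958 -65.61525951 165.23717933]
```

```bash
python3 -m inch '[0,-0.02,-0.05,0,0,-1,-1,0,-0.02,-0.05,0,0,-2,-1,0,-0.02,-0.05,0,0,-3,-1,0,-0.02,-0.05,0,0,-4,-1,0,-0.02,-0.05,0,0,-5,-1]';  python3 - <<'E'
from h import *
o=bot.get_obs();print(o["contact_force"],o["moment"],o["tool_pos"])
E
```

```text
time: 22.5
tool_pos: [503.8, -65.6, 165.2]
tcp_rot: [3.129, -0.003, 0.136]
contact_force: [-1.6, -0.1, 7.9]
grip_width: 11.9
[-1.62860687 -0.06726529  7.88584121] [0.01123592 0.60897427 0.05243099] [503.77085206 -65.62019612 165.21261652]
```

```bash
python3 -m inch '[0,0,-0.05,0,0,-0.5,-1,0,0,-0.05,0,0,-1,-1,0,0,-0.05,0,0,-1.5,-1,0,0,-0.05,0,0,-2,-1,0,0,-0.05,0,0,-2,-1]';  python3 - <<'E'
from h import *
o=bot.get_obs();print(o["contact_force"],o["moment"],o["tool_pos"])
E
```

```text
time: 23.0
tool_pos: [503.7, -65.5, 165.2]
tcp_rot: [3.129, -0.004, 0.101]
contact_force: [-1.8, -1.5, 7.5]
grip_width: 11.6
[-1.76104549 -1.52374963  7.46206065] [-0.08865888  0.5646839   0.04710767] [503.67169852 -65.50337266 165.21401474]
```

```bash
python3 -m inch '[0,0,-0.03,0,0,0,-1,0,0,-0.02,0,0,0,-1,0,0,0,0,0,0,-1,0,0,0.02,0,0,0,-1,0,0,0.04,0,0,0,-1]';  python3 -m inch '[0,0,0.02,0,0,0,-1,0,0,0.03,0,0,0,-1,0,0,0.03,0,0,0,-1,0,0,0.03,0,0,0,-1,0,0,0.03,0,0,0,-1]';python3 - <<'E'
from h import *
o=bot.get_obs();print(o["contact_force"],o["moment"],o["tool_pos"])
E
```

```text
time: 23.5
tool_pos: [503.6, -65.5, 165.6]
tcp_rot: [3.129, -0.003, 0.101]
contact_force: [-0.5, -1.1, 3.7]
grip_width: 12.1
time: 24.0
tool_pos: [503.6, -65.4, 165.8]
tcp_rot: [3.129, -0.003, 0.101]
contact_force: [0.3, -0.4, 3.0]
grip_width: 11.6
[ 0.3485431  -0.42786167  2.96853852] [-0.20235214  0.13894383 -0.01055127] [503.63500757 -65.43339073 165.82725156]
```

Still slightly springy. From the drop I've turned about 1.35 rad, and a light-press contact plus the snug range suggests about 1.6 to 1.7. I'll continue in small steps with the easing test.

```bash
python3 -m inch '[0,-0.01,-0.03,0,0,-1,-1,0,-0.01,-0.06,0,0,-2,-1,0,-0.02,-0.08,0,0,-3,-1,0,-0.02,-0.09,0,0,-4,-1,0,-0.02,-0.09,0,0,-5,-1]';  python3 - <<'E'
from h import *
o=bot.get_obs();print(o["contact_force"],o["moment"],o["tool_pos"])
E
```

```text
time: 24.5
tool_pos: [503.5, -65.5, 165.2]
tcp_rot: [3.129, -0.003, 0.013]
contact_force: [-1.5, 0.6, 6.0]
grip_width: 11.6
[-1.51050471  0.55883779  6.04103507] [0.04361167 0.41064671 0.06571196] [503.52792533 -65.45586496 165.21143301]
```

```bash
python3 -m inch '[0,0,-0.04,0,0,-1,-1,0,0,-0.04,0,0,-2,-1,0,0,-0.04,0,0,-3,-1,0,0,-0.04,0,0,-4,-1,0,0,-0.04,0,0,-4,-1]';  python3 - <<'E'
from h import *
o=bot.get_obs();print(o["contact_force"],o["moment"],o["tool_pos"])
E
```

```text
time: 25.0
tool_pos: [503.5, -65.3, 165.2]
tcp_rot: [3.129, -0.003, -0.059]
contact_force: [-1.1, -0.0, 6.5]
grip_width: 12.0
[-1.09667637 -0.03071217  6.52293284] [-0.02114513  0.41401455  0.02023732] [503.46782354 -65.34977332 165.21350428]
```

```bash
python3 -m inch '[0,0,-0.02,0,0,0,-1,0,0,-0.01,0,0,0,-1,0,0,0,0,0,0,-1,0,0,0.02,0,0,0,-1,0,0,0.04,0,0,0,-1]';  python3 -m inch '[0,0,0.02,0,0,0,-1,0,0,0.03,0,0,0,-1,0,0,0.03,0,0,0,-1,0,0,0.03,0,0,0,-1,0,0,0.03,0,0,0,-1]';python3 - <<'E'
from h import *
o=bot.get_obs();print(o["contact_force"],o["moment"],o["tool_pos"])
E
```

```text
time: 25.5
tool_pos: [503.4, -65.3, 165.4]
tcp_rot: [3.129, -0.003, -0.059]
contact_force: [0.3, 0.6, 2.7]
grip_width: 11.8
time: 26.0
tool_pos: [503.4, -65.3, 165.6]
tcp_rot: [3.129, -0.003, -0.059]
contact_force: [0.5, -0.1, 1.4]
grip_width: 11.4
[ 0.45416618 -0.14929561  1.44944329] [-0.14402606  0.02903217  0.03677739] [503.36280636 -65.29274663 165.62365577]
```

```bash
python3 -m inch '[0,0,-0.03,0,0,-1,-1,0,0,-0.05,0,0,-2,-1,0,0,-0.07,0,0,-3,-1,0,0,-0.07,0,0,-4,-1,0,0,-0.07,0,0,-5,-1]';  python3 - <<'E'
from h import *
o=bot.get_obs();print(o["contact_force"],o["moment"],o["tool_pos"])
E
```

```text
time: 26.5
tool_pos: [503.4, -65.3, 165.2]
tcp_rot: [3.129, -0.003, -0.147]
contact_force: [-1.1, -1.3, 4.6]
grip_width: 12.0
[-1.11605966 -1.25765543  4.5647762 ] [0.04303323 0.19043468 0.08434443] [503.42141069 -65.27220902 165.17947574]
```

```bash
python3 -m inch '[0,0,-0.03,0,0,-1,-1,0,0,-0.02,0,0,-2,-1,0,0,-0.01,0,0,-2,-1,0,0,0.02,0,0,-2,-1,0,0,0.03,0,0,-2,-1]';  python3 -m inch '[0,0,0.02,0,0,0,-1,0,0,0.03,0,0,0,-1,0,0,0.03,0,0,0,-1,0,0,0.03,0,0,0,-1,0,0,0.03,0,0,0,-1]';python3 - <<'E'
from h import *
o=bot.get_obs();print(o["contact_force"],o["moment"],o["tool_pos"])
E
```

```text
time: 27.0
tool_pos: [503.4, -65.3, 165.3]
tcp_rot: [3.129, -0.003, -0.182]
contact_force: [1.1, -1.7, 1.2]
grip_width: 11.5
time: 27.5
tool_pos: [503.4, -65.3, 165.5]
tcp_rot: [3.129, -0.003, -0.182]
contact_force: [0.4, -0.6, 0.0]
grip_width: 11.7
[ 0.42293534 -0.60306318  0.02068184] [-0.06157575 -0.08982504  0.0180395 ] [503.40206984 -65.25361637 165.49192714]
```

At zero force the nut now sits within about 0.3 mm of its pressed-stop height. I'll add a final 3°, then let go.

```bash
python3 -m inch '[0,0,-0.02,0,0,-1,-1,0,0,-0.03,0,0,-2,-1,0,0,-0.04,0,0,-3,-1,0,0,-0.04,0,0,-3,-1,0,0,-0.04,0,0,-3,-1]';  python3 -m inch '[0,0,-0.01,0,0,0,-1,0,0,0,0,0,0,-1,0,0,0.01,0,0,0,-1,0,0,0.02,0,0,0,-1,0,0,0.02,0,0,0,-1]';python3 - <<'E'
from h import *
o=bot.get_obs();print(o["contact_force"],o["moment"],o["tool_pos"])
E
```

```text
time: 28.0
tool_pos: [503.5, -65.3, 165.3]
tcp_rot: [3.129, -0.004, -0.235]
contact_force: [0.9, -0.6, 2.2]
grip_width: 11.8
time: 28.5
tool_pos: [503.5, -65.3, 165.3]
tcp_rot: [3.129, -0.003, -0.235]
contact_force: [1.7, -0.6, 0.4]
grip_width: 11.4
[ 1.65321043 -0.56510877  0.40612881] [-0.13621875 -0.14374521  0.01216325] [503.48999514 -65.3107664  165.33536501]
```

```bash
python3 -m inch '[0,0,0,0,0,0,-0.6,0,0,0,0,0,0,-0.4,0,0,0,0,0,0,-0.3,0,0,0,0,0,0,-0.2,0,0,0,0,0,0,-0.2]'; python3 -m inch '[0,0,0.3,0,0,0,-0.2,0,0,1,0,0,0,-0.2,0,0,3,0,0,0,-0.2,0,0,6,0,0,0,-0.2,0,0,10,0,0,0,-0.2]'; python3 -m inch '[-3,0,2,0,0,0,-0.2,-7,0,2,0,0,0,-0.2,-11,0,2,0,0,0,-0.2,-13,0,2,0,0,0,-0.2,-14,0,2,0,0,0,-0.2]';python3 - <<'E'
from h import *
t=bot.capture("top")[:,:,::-1].copy();s=bot.capture("side")[:,:,::-1].copy()
cv2.imwrite("pics/top6.png",t);cv2.imwrite("pics/side6.png",s)
s0=cv2.imread("pics/side0.png")
cv2.imwrite("pics/cmp6.png",np.hstack([cv2.resize(i[205:265,303:353],None,fx=8,fy=8,interpolation=cv2.INTER_CUBIC) for i in(s0,s)]))
E
```

```text
time: 29.0
tool_pos: [503.4, -65.2, 165.2]
tcp_rot: [3.129, -0.003, -0.235]
contact_force: [0.2, -0.1, 0.1]
grip_width: 36.1
time: 29.5
tool_pos: [502.6, -65.0, 265.7]
tcp_rot: [3.129, -0.0, -0.235]
contact_force: [0.7, -0.9, -0.6]
grip_width: 37.1
time: 30.0
tool_pos: [361.2, -64.9, 286.6]
tcp_rot: [3.129, -0.002, -0.235]
contact_force: [0.2, 0.2, -0.7]
grip_width: 36.8
```

View pics/cmp6.png

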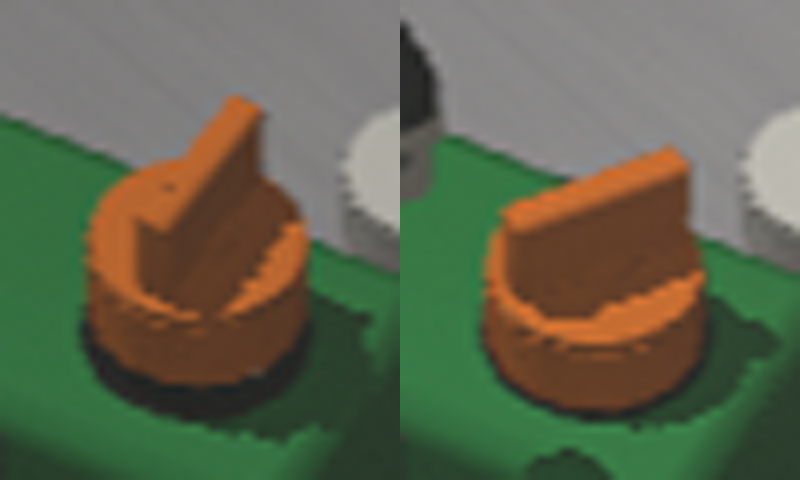

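View pics/side6.png

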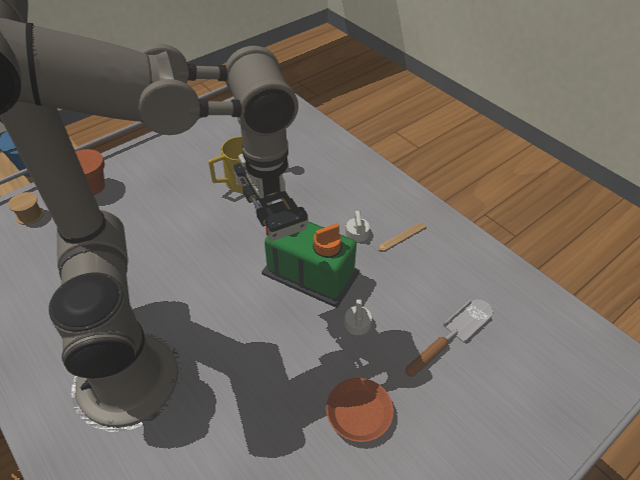

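```bash
python3 - <<'E'
from h import *
for z in(204.5,193.5,191): print(proj("side",[504,-67,z]))
for z in(172.5,161.5,159): print(proj("side",[504,-67,z]))
s0=cv2.imread("pics/side0.png").astype(np.float32);s6=cv2.imread("pics/side6.png").astype(np.float32)
# front skirt lower edge, sub-pixel by red-minus-green crossing on columns
for n,i in(("0",s0),("6",s6)):
    out=[]
    for u in range(318,340):
        c=(i[238:266,u,2]-i[238:266,u,1]);k=np.nonzero((c[:-1]>15)&(c[1:]<=15))[0]
        if len(k):k=k[-1];out.append(round(float(238+k+(c[k]-15)/(c[k]-c[k+1])),1))
    print(n,out)
    # skirt left/right silhouettes of the wing top
def bot_edge(z): 
    return max(proj("side",[504+31*np.cos(a),-67+31*np.sin(a),z])[1] for a in np.linspace(0,6.28,200))
print([bot_edge(z) for z in(143.5,135,132,130)])
for n in("top",):
    a=cv2.imread("pics/top0.png");b=cv2.imread("pics/top6.png");d=cv2.absdiff(a,b).max(2)
E
```

```text
(np.float64(327.55521073580667), np.float64(224.88452463334326))
(np.float64(327.46610648990765), np.float64(228.24813083289703))
(np.float64(327.44602066801616), np.float64(229.00635278243243))
(np.float64(327.29925022665844), np.float64(234.54680667978778))
(np.float64(327.2135092037915), np.float64(237.7834541948606))
(np.float64(327.19417850400697), np.float64(238.5131709550538))
0 [250.5, 250.8, 251.2, 251.5, 251.9, 252.5, 252.5, 252.5, 252.6, 252.7, 252.8, 252.6, 252.5, 252.5, 252.4, 251.7, 251.4, 251.0, 250.6, 249.6, 248.6, 248.0]
6 [253.4, 254.0, 254.4, 254.6, 255.1, 255.5, 255.6, 255.7, 255.7, 255.7, 255.8, 256.1, 255.8, 255.5, 255.2, 254.8, 254.5, 253.8, 253.4, 252.6, 251.6, 250.5]
[np.float64(253.26173037565977), np.float64(255.66973514567198), np.float64(256.5138256762298), np.float64(257.07488684178)]
```

View pics/top6.png

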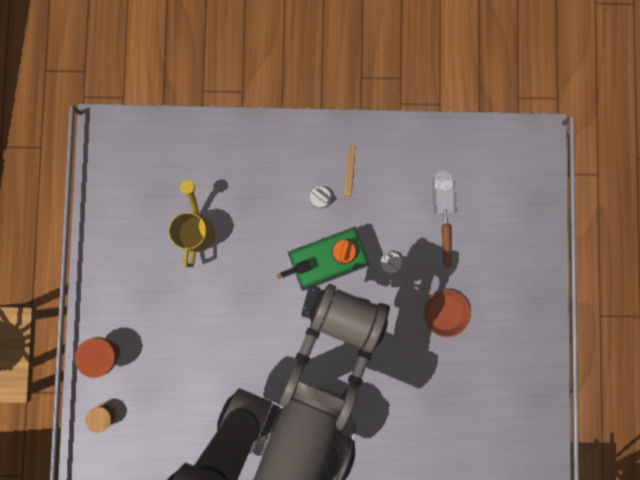

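The side view shows the nut much lower and the wing turned clockwise, and the bystanders look unmoved. But the skirt edge shifted only about 3.05 px, roughly 11 mm, where 13.5 mm was expected. I'll check the height directly by touching the wing's top lightly with the shut fingers, and also check the bystanders and the wing yaw.

```bash
python3 - <<'E'
from h import *
p=[onz("side",303+x/8-.44,205+y/8-.44,191.5) for x,y in((113,215),(280,158))]
d=p[1]-p[0];print("wing yaw",np.arctan2(d[1],d[0]),np.mean(p,0))
a=cv2.imread("pics/top0.png");b=cv2.imread("pics/top6.png")
for nm,(x0,x1,y0,y1),lo,hi in(("can",(160,215,175,275),(22,120,60),(32,255,255)),("saucer",(418,478,283,343),(0,120,60),(12,255,255)),("trowelhandle",(435,460,220,270),(3,80,30),(20,255,255)),("marker",(340,362,140,202),(5,60,60),(25,255,255)),("cap",(326,365,235,270),(3,130,50),(18,255,255))):
    r=[]
    for i in(a,b):
        m=cv2.inRange(cv2.cvtColor(i,cv2.COLOR_BGR2HSV)[y0:y1,x0:x1],lo,hi);M=cv2.moments(m,True);r+=[(round(M["m10"]/M["m00"]+x0,1),round(M["m01"]/M["m00"]+y0,1))]
    print(nm,r)
E
python3 -m inch '[3,0,0,0,0,0,-0.6,7,0,0,0,0,0,-1,11,0,0,0,0,0,-1,14,-0.1,-1,0,0,0,-1,14.2,-0.1,-5,0,0,0,-1]'
python3 -m inch '[0,0,-1,0,0,0,-1,0,0,-2,0,0,0,-1,0,0,-3,0,0,0,-1,0,0,-3.2,0,0,0,-1,0,0,-3.2,0,0,0,-1]'
```

```text
wing yaw -0.24999823426944753 [505.51537912 -64.27862501 191.5       ]
can [(191.8, 219.6), (192.0, 220.5)]
saucer [(446.8, 312.8), (446.8, 312.9)]
trowelhandle [(446.5, 245.0), (446.5, 244.4)]
marker [(349.2, 171.0), (349.2, 171.1)]
cap [(344.0, 250.9), (343.7, 251.1)]
time: 30.6
tool_pos: [510.9, -66.9, 238.1]
tcp_rot: [3.129, -0.012, -0.234]
contact_force: [1.0, -0.3, -0.2]
grip_width: 2.3
time: 31.1
tool_pos: [510.9, -67.0, 206.8]
tcp_rot: [3.129, -0.013, -0.235]
contact_force: [-0.6, 0.7, -0.6]
grip_width: 0.6
```

```bash
python3 -m inch '[-0.7,0.05,-0.3,0,0,0,-1,-0.7,0.05,-0.8,0,0,0,-1,-0.7,0.05,-1.2,0,0,0,-1,-0.7,0.05,-1.3,0,0,0,-1,-0.7,0.05,-1.3,0,0,0,-1]'
python3 -m inch '[0,0,-0.05,0,0,0,-1,0,0,-0.1,0,0,0,-1,0,0,-0.1,0,0,0,-1,0,0,-0.1,0,0,0,-1,0,0,-0.1,0,0,0,-1]'
```

```text
time: 31.6
tool_pos: [503.9, -66.4, 193.6]
tcp_rot: [3.129, -0.012, -0.235]
contact_force: [-0.4, 0.4, -0.6]
grip_width: 0.6
time: 32.1
tool_pos: [503.9, -66.5, 192.6]
tcp_rot: [3.129, -0.012, -0.235]
contact_force: [-0.4, -0.2, 0.2]
grip_width: 0.7
```

```bash
python3 -m inch '[0,0,-0.03,0,0,0,-1,0,0,-0.06,0,0,0,-1,0,0,-0.06,0,0,0,-1,0,0,-0.06,0,0,0,-1,0,0,-0.06,0,0,0,-1]'
python3 -m inch '[0,0,-0.03,0,0,0,-1,0,0,-0.06,0,0,0,-1,0,0,-0.06,0,0,0,-1,0,0,-0.06,0,0,0,-1,0,0,-0.06,0,0,0,-1]'
```

```text
time: 32.6
tool_pos: [504.0, -66.5, 192.0]
tcp_rot: [3.129, -0.012, -0.235]
contact_force: [-0.2, 0.3, 0.2]
grip_width: 0.3
time: 33.1
tool_pos: [504.0, -66.5, 191.5]
tcp_rot: [3.129, -0.013, -0.235]
contact_force: [-0.2, 0.0, 1.6]
grip_width: 0.4
```

```bash
python3 -m inch '[0,0,-0.03,0,0,0,-1,0,0,-0.05,0,0,0,-1,0,0,-0.07,0,0,0,-1,0,0,-0.07,0,0,0,-1,0,0,-0.07,0,0,0,-1]'
```

```text
time: 33.6
tool_pos: [504.2, -66.5, 191.3]
tcp_rot: [3.129, -0.014, -0.235]
contact_force: [-0.9, 0.3, 5.3]
grip_width: 0.2
```

First touch came at 191.5 mm, putting the lower edge at about 130.5 mm, and at 5 N it moved only 0.2 mm. So it is home. I'll retreat and hand in.

```bash
python3 -m inch '[0,0,0.5,0,0,0,-1,0,0,2,0,0,0,-1,0,0,5,0,0,0,-1,0,0,8,0,0,0,-1,0,0,8,0,0,0,-1]'; python3 -m inch '[-3,0,0,0,0,0,-1,-6,0,0,0,0,0,-1,-8,0,0,0,0,0,-1,-8,0,0,0,0,0,-1,-8,0,0,0,0,0,-1]'; python3 - <<'E'
from h import *
s=bot.capture("side")[:,:,::-1].copy();cv2.imwrite("pics/s7.png",cv2.resize(s[190:270,280:390],None,fx=6,fy=6,interpolation=cv2.INTER_CUBIC));print(bot.get_obs()["contact_force"])
E
```

```text
time: 34.1
tool_pos: [506.0, -67.0, 275.3]
tcp_rot: [3.129, -0.021, -0.235]
contact_force: [0.1, -0.5, -0.7]
grip_width: 0.4
time: 34.6
tool_pos: [426.2, -67.1, 275.1]
tcp_rot: [3.129, -0.021, -0.235]
contact_force: [-0.8, 0.3, -0.0]
grip_width: 0.5
[-0.03683844 -0.23954392  0.83391036]
```

View pics/s7.png

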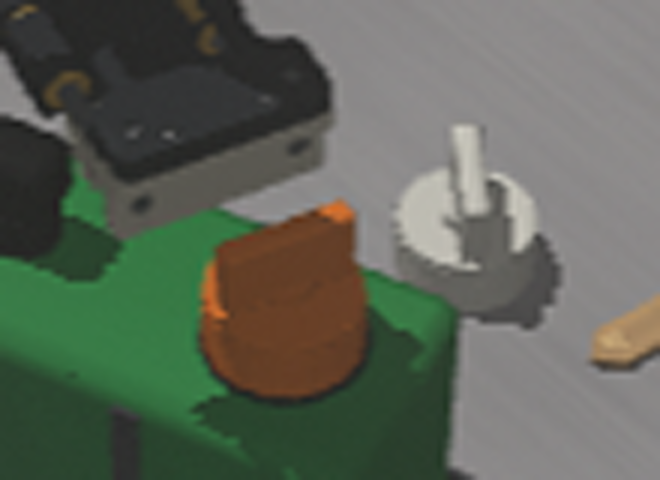

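The nut, at crop (285,310), sits level on the tank with the gripper well clear of it.

```bash
python3 -c "
from plant import bot
print(bot.close_job())"
```

```text
the job is handed in; nothing more can be done
None
```

The nut is home on the tank, let go, and the job is handed in. I gripped the wing, pressed with about 6 N and turned it back about 1.1 rad until it dropped. I followed it down about 7 mm, then ran it forward about 1.8 rad (force readings at most about 11 N) until it no longer sprang up when I eased off, and released it.

- **Height:** touching the wing with the shut fingers put the lower edge at about 130.5 mm. It moved only about 0.2 mm under 5 N, so it is resting on the shoulder.
- **Disagreement:** the camera put the fall nearer 11 mm (about 132.5 mm) and the arm's travel nearer 12 mm (about 131.5 mm). Both are at or just over the 131.5 mm limit. I trusted the touch check, because the camera resolves only about 0.3 px per mm.
- **Level and position:** the nut looks level, and its centre shifted by less than 0.4 px in the top view.
- **Bystanders:** the saucer, trowel and marker are within 0.6 px of where they were (under 2 mm). The watering can's reading shifted 0.9 px (about 2–3 mm), though the arm was never near it.

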